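# Open the dust inlet fully and start the extractor

### The job

Before filing the bronze keys, turn on the dust extraction: with the fingertips push the red-knobbed lever on the grey dust inlet past its half-open detent all the way to its second stop (fully open, green mark), and only then press the green start button fully down and let it come back up. Push the lever knob from the side without taking it between the fingers, and leave everything else lying on the bench as it is.

Things in the scene. Friction and masses are not known exactly. Their poses are not given: they have to be found in the camera images.
- inlet: grey steel dust inlet box fixed to the bench, 160 mm along its x, 200 mm along its y, 70 mm high, with an aluminium pipe bend (64 mm pipe, up to 72 mm high) at its +x side reaching 178 mm from the origin. Origin at the centre of the box's underside. Intake slots in its -x side; the lever lies on its roof
- lever_pivot (a point): the lever's vertical pivot axis at the height of the box roof (70 mm above the bench), 55 mm from the box centre towards the box's +x
- lever_knob (a point): centre of the lever's red upright knob, a cylinder 24 mm across and 40 mm high (84 to 124 mm above the bench), 110 mm from the pivot axis. It stands on the flat steel lever arm, 16 mm wide, whose top is 84 mm above the bench and whose end reaches 116 mm from the pivot; the box roof below is at 70 mm. Moves with the lever
- inlet_lever (a joint): lever angle, rad, growing counter-clockwise from above (knob sweeps from the box's +y end to its -y end). 0 closed (red mark on roof), 0.56 first detent, half open (yellow mark), 1.10 second stop, fully open (green mark), a hard stop. Starts near 0. Leaving 0 or 0.56 takes 4 to 6 N at the knob; past 0.28 and 0.84 a spring pulls it into the next position, where it stays
- station: yellow extractor start box fixed to the bench, 100 x 100 mm, 45 mm high; origin at the centre of its underside
- start_button_top (a point): centre of the top of the round green start button on the yellow box, 40 mm across, pressed straight down
- start_button (a joint): travel of the start button in m, 0 up, 0.008 fully down; sprung, fully down takes 5 N; it comes back up when let go
- tuner: grey plastic clip-on tuner, 45 x 62 x 32 mm high; origin at the centre of its underside. Lies near the start-button box. Leave it
- cymbal_a: small bronze cengceng cymbal lying boss up, 90 mm across, 26 mm high; origin at the centre of its underside. Leave it
- cymbal_b: the second cymbal of the pair, the same as the first. Leave it
- hammer: ball-peen hammer with blue handle, 280 mm long, 28 mm high, lying along its own x; origin at its underside, mid-length. Leave it
- caliper: steel caliper, 210 mm long along its own x, 10 mm high; origin at the centre of its underside. Leave it
- bamboo_tube: bamboo resonator tube standing upright, 60 mm across, 150 mm high; origin at the centre of its foot. Leave it
- bronze_key: loose bronze gamelan key, 55 x 200 x 12 mm high, lying along its own y; origin at the centre of its underside. Leave it
There are look-alikes about, which are no part of the job. Of the things that look like the bamboo_tube, the smaller one is meant. There is more than one size of the station; the job needs the larger.

How it is judged:
By the outcome, as a careful person would: the job done as asked, in the order asked, and still so for the second after the job is handed in, with the robot touching nothing.
It also fails if it takes over 48 s, if anything falls off the work surface, if the arm or the gripper's body presses on something with over 40 N, if the wrist force passes 120 N, or if a joint passes its speed limit or range.

### The arm

A 6-joint arm with a two-finger parallel gripper is mounted at the origin on the work surface. World frame = base frame: x ahead of the robot, y to its left, z up, the work surface at z = 0. Lengths are in mm, angles in rad, forces in N, time in s.
With the tool pointing down it reaches from about 250 to 800 mm from the base axis. Payload 8.5 kg.
Tool frame: the origin (TCP) lies at the very end of the fingers, on their centre line; the grasp point (between the pads) lies 19 mm behind it (manip.hold_point_z is the distance from the TCP to the grasp point, in mm); z points along the fingers, y is the line along which they close (so a half turn about z gives the same grasp; the last joint's range is limited). The gripper opens to 85 mm and grips with 20 to 120 N. Pads are 22 mm wide; open, the fingers measure 114 mm over their backs; the gripper's body (76 mm by 85 mm) begins 54 mm behind the grasp point. The pads swing forward as they close: fully open they stand 13 mm farther back than shut.
Start: joints at [1.316, 0.238, -0.013, 1.319, 0, 1.571], TCP at [132.313, 508.004, 198.776] pointing down, gripper open.
Joint ranges: [-2.66, 2.66], [-1.03, 1.9], [-1.14, 1.46], [-1.82, 2.27], [-1.45, 1.34], [-3.14, 3.14]. Speed limits (rad/s): [2.22, 2.22, 2.79, 3.14, 3.14, 3.14].

### API

Orientations are given as a unit quaternion [w, x, y, z].
In Python, from rig import manip gives the robot as it stands.
- The arm moves only by the tool move_arm, never from a script. Its arguments are lists of equal length, an entry for each row: "translation": the shift along the tool's x, y, z in mm, a list of three; "delta_rot": the turn, a rotation vector about the tool's x, y, z in degrees, a list of three. In form: {"translation": [[tx, ty, tz], ...], "delta_rot": [[rx, ry, rz], ...]}. A call has 1 to 12 rows; each row shifts and turns the commanded pose from where the row before left it, along the tool's axes as they then stand; what a row does not reach is not made up. A row lasts 1/8 s, in which the tool goes at most 62.5 mm and 10.7 degrees, less where a joint would pass 70% of its speed; a pose out of reach is approached as far as the arm can. A call is refused whole if a number of a shift passes 62.5 or a number of a turn 10.7, either way. A call with a gripper value outside its range is refused whole. "gripper" is the opening in per cent of the stroke, from 0 (shut) to 100 (fully open), set as the call begins (left out, the last holds). The fingers move at their own pace and stop on an object; the grip force is fixed at half the most. Time passes only in rows, so rows that do not move let the fingers close. It gives the time, the measured TCP pose, the force, the opening and the grip force at its end, in the units of the state.
- manip.read_state(): the state, without advancing time (a new reading comes with each control period).
- manip.read_camera(name): name is "scene" or "top" or "wrist"; returns (picture, depth): 480x640x3 uint8, red, green, blue; 480x640 float32, mm along the optical axis (not along the pixel's ray), 0 where there is no reading.
- manip.camera_model(name): a dict with "K" (3x3 intrinsics, pixels), "rvec" (rotation vector, rad) and "tvec" (3), from world to camera coordinates, as OpenCV has them. Camera axes: x right, y down, z forward; pixel columns grow to the right and rows downward; lengths in mm; the calibration is good to about 2 mm. A picture is of the moment at which its call begins: read the wrist's pose just before it. camera_model takes no time and is no camera call; for the wrist camera it gives the pose at the moment of the call.
- manip.hand_in(): hands the job in; it is judged then, once.
Trained networks look in the newest picture that a camera, given by its name, has taken for a name from the list of things; names that differ only in an ending like _2 or _b are one class to them, and where a whole thing is asked for, a point or a joint stands for the part that bears it (a point fixed in the world has none). Each returns a list of dicts, best first, with "p" (0 to 1); they miss things now and then, are a little off and sometimes report something else, mostly with a low value. They report only what shows in the picture. A call takes as long as a camera call. They do not tell look-alikes from the thing itself.
- manip.recognise(camera, label): "rect" ([left, top, right, bottom] in pixels, round what is visible of it).
- manip.pinpoint(camera, label): "xy" ([column, row] in pixels: a listed point, or the origin of a listed thing).
The state is a dict: "t": time; "q": joint angles; "joint_vel": joint speeds; "joint_torque": joint torques, N m; "tcp_pos": TCP position; "tool_rot": TCP orientation; "contact_force": force on the tool from outside, world axes, zero at the start; "wrist_torque": the same for the moment, N m; "width": finger opening in mm; "grasp_force": force on a finger pad.
Only numpy, scipy, OpenCV 4.12 (cv2) and the standard library are available. Lean on these libraries where they do the work, as an engineer would, in place of code of your own. Each camera call takes 0.05 s, during which the arm holds its last target. There are 200 camera calls.

## Working session

There is one attempt and no reset: what is moved stays moved. The work goes in short steps, Python scripts to look and compute and a tool call to move; the robot and the scene stay as the last step left them, time stands still between calls to the robot, and variables do not carry over. Pictures are saved under pics/ and viewed, at most 10 in all, crops included, and the job is handed in when it is done.

Besides the shell and the picture viewer there is one more tool, called after "Request:" as name(argument=value, ...), one argument or row to a line, values as JSON. move_arm: Moves the arm, as the interface text tells. Its arguments: {"type":"object","properties":{"translation":{"type":"array"},"delta_rot":{"type":"array"},"gripper":{"type":"number"}},"required":["translation","delta_rot"]}

```bash
mkdir -p pics
cat > h.py <<'E'
import numpy as np, cv2
from rig import manip
def world(cam, d, xy, z=None):
    m=manip.camera_model(cam); K=np.array(m["K"]); R=cv2.Rodrigues(np.array(m["rvec"],float))[0]; t=np.array(m["tvec"],float).ravel()
    r=np.linalg.inv(K)@[xy[0],xy[1],1]
    if z is None:
        u,v=int(round(xy[0])),int(round(xy[1])); s=d[v,u]
    else:
        o=-R.T@t; w=R.T@r; s=(z-o[2])/w[2]
    return np.round(R.T@(r*s-t),1)
E
python3 - <<'E'
from h import *
for c in ["top","scene"]:
    p,d=manip.read_camera(c); cv2.imwrite(f"pics/{c}0.png",p[:,:,::-1]); np.save(f"{c}.npy",d)
    for l,z in [("lever_pivot",70),("lever_knob",124),("start_button_top",None),("inlet",0),("station",0)]:
        for r in manip.pinpoint(c,l): print(c,l,np.round(r["xy"]),round(r["p"],2),world(c,d,r["xy"],z),world(c,d,r["xy"]))
print(manip.read_state())
E
```

```text
top lever_pivot [403. 196.] 0.71 [ 624.3 -247.1   70. ] [ 619.8 -244.1   88.1]
top lever_pivot [398. 219.] 0.16 [ 555.1 -231.3   70. ] [ 555.  -231.3   70.3]
top lever_knob [380. 223.] 0.55 [ 530.5 -173.   124. ] [ 530.3 -172.9  124.8]
top start_button_top [246. 219.] 0.55 [543.5 220.9  70.8] [543.5 220.9  70.8]
top start_button_top [257. 274.] 0.49 [382.5 185.7  51. ] [382.5 185.7  51. ]
top inlet [396. 222.] 0.65 [ 558.2 -238.9    0. ] [ 542.8 -227.1   75.7]
top station [252. 223.] 0.73 [545.6 210.8  -0. ] [533.6 203.6  61.6]
top station [259. 277.] 0.62 [377.5 184.2   0. ] [372.5 178.7  54.4]
scene lever_pivot [202. 223.] 0.7 [ 628.6 -251.1   70. ] [ 629.8 -248.2   72.2]
scene lever_knob [242. 215.] 0.58 [ 551.4 -148.6  124. ] [ 543.4 -163.8  112.1]
scene start_button_top [322. 305.] 0.61 [554.4 228.2  67.7] [554.4 228.2  67.7]
scene start_button_top [366. 275.] 0.51 [379.9 189.7  47.9] [379.9 189.7  47.9]
scene inlet [225. 238.] 0.73 [ 571.7 -231.8    0. ] [ 608.6 -153.7   64.7]
scene station [323. 323.] 0.92 [549.7 224.1  -0. ] [575.7 258.   43.8]
scene station [365. 284.] 0.91 [369.2 177.9  -0. ] [391.8 202.1  29.6]
{'t': 0.6, 'q': array([ 1.31598309e+00,  2.38166766e-01, -1.35024830e-02,  1.31920522e+00,
       -2.03038333e-05,  1.57079889e+00]), 'joint_vel': array([-6.22691803e-05,  1.96977066e-03,  3.14811600e-04, -1.88589704e-03,
       -1.10603041e-03, -1.77397308e-03]), 'joint_torque': array([ 1.00888614e-03, -5.38305509e+01,  3.46584928e+01,  2.94439014e-03,
        6.40715871e-05, -4.07620220e-06]), 'tcp_pos': array([132.32766229, 507.99646174, 198.79269952]), 'tool_rot': array([ 5.10543271e-06,  1.27063480e-01,  9.91894586e-01, -4.00427064e-05]), 'contact_force': array([0.34693527, 0.22290368, 1.19486744]), 'wrist_torque': array([ 0.01235917, -0.07580278,  0.01064081]), 'grasp_force': 0.0, 'width': 85.04799035652502}
```

View pics/top0.png

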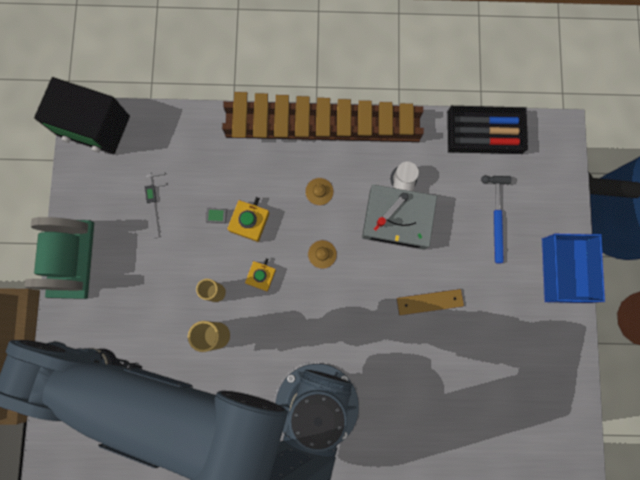

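View pics/scene0.png

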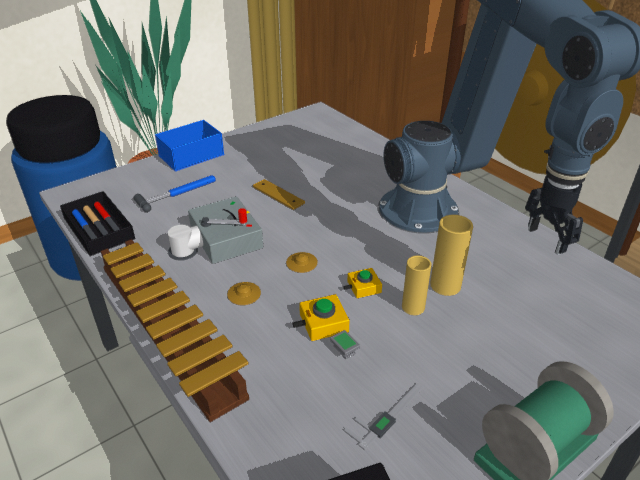

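Candidates, in top-image pixels:
- **Start boxes:** the large yellow one is at (248,220) and a small look-alike is at (260,275). The job needs the larger one at (248,220).
- **Lever:** there is only one grey inlet, at (400,216), with its red knob at (380,223), pivot near (403,196), yellow mark at (397,238) and green mark at (419,236).

I'll close the fingers, rise, and go over the large station for a close look.

Request:
move_arm(
  translation=[
    [0, 0, -50],
    [0, 0, -50],
    [-42, -21, 0],
    [-42, -21, 0],
    [-42, -21, 0],
    [-42, -21, 0],
    [-42, -21, 0],
    [-42, -21, 0],
    [-42, -21, 0],
    [-42, -21, 0],
    [-42, -21, 0],
    [-42, -21, 0],
  ],
  delta_rot=[
    [0, 0, 0],
    [0, 0, 0],
    [0, 0, 0],
    [0, 0, 0],
    [0, 0, 0],
    [0, 0, 0],
    [0, 0, 0],
    [0, 0, 0],
    [0, 0, 0],
    [0, 0, 0],
    [0, 0, 0],
    [0, 0, 0],
  ],
  gripper=0,
)

```text
t: 2.1
tcp_pos: [486.9, 197.7, 298.9]
tool_rot: [0.0, 0.127, 0.992, 0.0]
contact_force: [0.9, 0.7, -0.0]
width: 0.2
grasp_force: 0.0
```

```bash
cat > look.py <<'E'
import sys
from h import *
n=sys.argv[1]
s=manip.read_state(); print(s["t"],np.round(s["tcp_pos"],1),np.round(s["tool_rot"],3),np.round(s["q"],2),np.round(s["contact_force"],1),s["width"])
p,d=manip.read_camera("wrist"); cv2.imwrite(f"pics/{n}.png",p[:,:,::-1]); np.save(n+".npy",d)
for l,z in [("lever_pivot",70),("lever_knob",124),("start_button_top",None),("station",0)]:
    for r in manip.pinpoint("wrist",l): print(l,np.round(r["xy"]),round(r["p"],2),world("wrist",d,r["xy"],z),world("wrist",d,r["xy"]))
E
python3 look.py w1
```

```text
2.1 [486.9 197.7 298.9] [0.    0.127 0.992 0.   ] [ 0.39  0.23  0.23  1.57 -0.    0.64] [ 0.9  0.7 -0. ] 0.2251532768323193
start_button_top [360. 241.] 0.9 [545.2 221.5  69.7] [545.2 221.5  69.7]
start_button_top [278.  89.] 0.78 [378.3 180.1  53.1] [378.3 180.1  53.1]
start_button_top [ 19. 325.] 0.48 [ 544.  -171.7   71.4] [ 544.  -171.7   71.4]
station [360. 227.] 0.87 [550.6 226.6  -0. ] [530.3 225.5  69.2]
station [287.  95.] 0.71 [382.8 183.3  -0. ] [385.9 187.2  51.8]
```

View pics/w1.png

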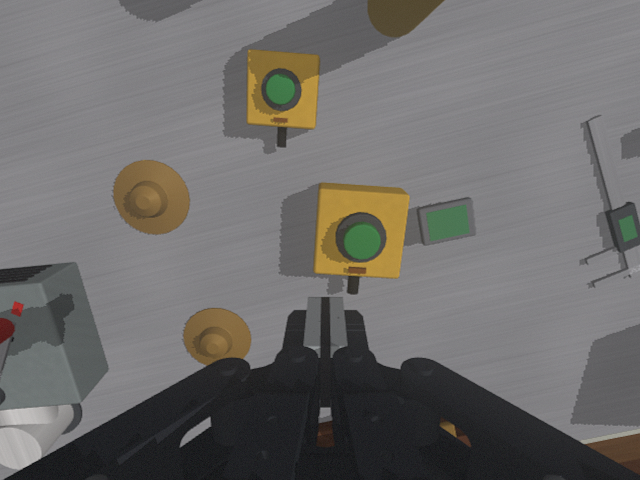

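The wrist view shows the large station with its button at (360,241), which puts the button top at about (545,221.5,70). The small one is at (278,89) and the tuner at (447,221), clear of the button. Next I'll move over the inlet.

Request:
move_arm(
  translation=[
    [-11, -37, 0],
    [-11, -37, 0],
    [-11, -37, 0],
    [-11, -37, 0],
    [-11, -37, 0],
    [-11, -37, 0],
    [-11, -37, 0],
    [-11, -37, 0],
    [-11, -37, 0],
    [-11, -37, 0],
    [0, 0, 0],
  ],
  delta_rot=[
    [0, 0, 0],
    [0, 0, 0],
    [0, 0, 0],
    [0, 0, 0],
    [0, 0, 0],
    [0, 0, 0],
    [0, 0, 0],
    [0, 0, 0],
    [0, 0, 0],
    [0, 0, 0],
    [0, 0, 0],
  ],
)

```text
t: 3.72
tcp_pos: [499.0, -187.7, 298.7]
tool_rot: [-0.0, 0.128, 0.992, -0.0]
contact_force: [0.7, -0.4, -0.0]
width: -0.1
grasp_force: 0.0
```

```bash
python3 look.py w2
python3 - <<'E'
from h import *
p=cv2.imread("pics/w2.png").astype(int);d=np.load("w2.npy")
m=(p[:,:,2]>90)&(p[:,:,1]<50)&(p[:,:,0]<50)
v,u=np.nonzero(m)
W=np.array([world("wrist",d,(a,b)) for a,b in zip(u,v) if d[b,a]>0])
k=W[W[:,2]>115]; print(len(k),k.min(0),k.max(0),k.mean(0))
E
```

```text
3.725 [ 499.  -187.7  298.7] [-0.     0.128  0.992 -0.   ] [-0.36  0.24  0.24  1.57 -0.   -0.1 ] [ 0.7 -0.4 -0. ] -0.07507825880908221
lever_pivot [307. 313.] 0.86 [ 625.8 -238.8   70. ] [ 486.7 -188.5  349.6]
lever_knob [346. 237.] 0.87 [ 533.8 -173.6  124. ] [ 533.  -173.5  126.5]
lever_knob [298. 243.] 0.56 [ 528.4 -217.9  124. ] [ 544.2 -225.8   70.9]
35 [ 527.1 -183.   115.1] [ 535.6 -167.6  127.1] [ 529.72       -177.96571429  120.84285714]
```

View pics/w2.png

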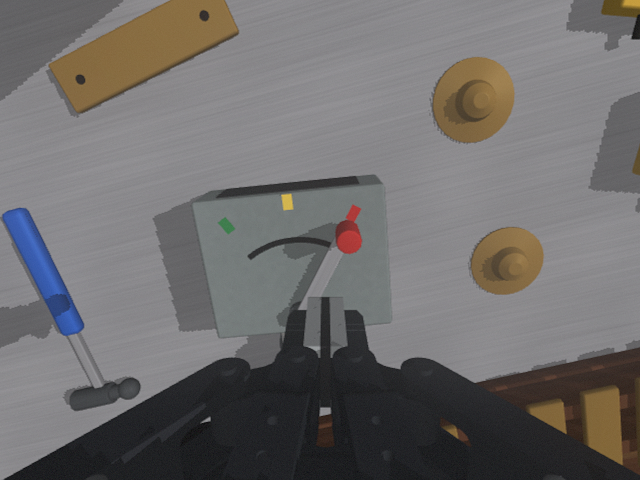

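The wrist view shows the knob at (346,237), about (533,-174), and the pivot at about (625,-240). The red mark is at (353,212), yellow at (287,202) and green at (227,226), so the lever is closed and has to sweep towards -y. I'll lower beside the knob on its +y side.

Request:
move_arm(
  translation=[
    [-15, 34, 0],
    [-15, 34, 0],
    [0, 0, 41],
    [0, 0, 41],
    [0, 0, 41],
    [0, 0, 41],
    [0, 0, 40],
    [0, 0, 0],
    [0, -7, 0],
    [0, -7, 0],
    [0, -4, 0],
    [0, 0, 0],
  ],
  delta_rot=[
    [0, 0, 0],
    [0, 0, 0],
    [0, 0, 0],
    [0, 0, 0],
    [0, 0, 0],
    [0, 0, 0],
    [0, 0, 0],
    [0, 0, 0],
    [0, 0, 0],
    [0, 0, 0],
    [0, 0, 0],
    [0, 0, 0],
  ],
)

```text
t: 5.48
tcp_pos: [540.8, -146.6, 95.5]
tool_rot: [0.001, 0.127, 0.992, -0.0]
contact_force: [-0.4, 0.3, -0.4]
width: 0.1
grasp_force: 0.0
```

```bash
python3 look.py w3
```

```text
5.475 [ 540.8 -146.6   95.5] [ 0.001  0.127  0.992 -0.   ] [-0.26  0.35 -0.13  1.09 -0.   -0.01] [-0.4  0.3 -0.4] 0.09784583609231812
lever_pivot [202. 424.] 0.92 [ 623.  -244.8   70. ] [ 611.8 -236.3   84.4]
```

View pics/w3.png

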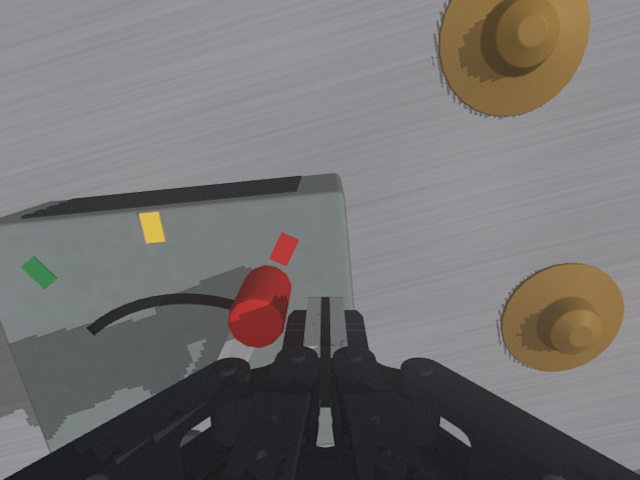

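The closed fingers stand just to the +y side of the knob at (258,308), with a small gap. I'll push along the arc.

Request:
move_arm(
  translation=[
    [3, -10, 0],
    [3, -10, 0],
    [1, -10, 0],
    [1, -10, 0],
    [-1, -10, 0],
    [-1, -10, 0],
    [-3, -10, 0],
    [-3, -10, 0],
    [-4, -9, 0],
    [-4, -9, 0],
    [-6, -8, 0],
    [0, 0, 0],
  ],
  delta_rot=[
    [0, 0, 0],
    [0, 0, 0],
    [0, 0, 0],
    [0, 0, 0],
    [0, 0, 0],
    [0, 0, 0],
    [0, 0, 0],
    [0, 0, 0],
    [0, 0, 0],
    [0, 0, 0],
    [0, 0, 0],
    [0, 0, 0],
  ],
)

```text
t: 7.22
tcp_pos: [527.8, -252.8, 94.7]
tool_rot: [0.0, 0.127, 0.992, -0.0]
contact_force: [-0.6, 1.3, -0.0]
width: -0.2
grasp_force: 0.0
```

```bash
python3 look.py w4
```

```text
7.225 [ 527.8 -252.8   94.7] [ 0.     0.127  0.992 -0.   ] [-0.45  0.39 -0.06  1.12 -0.   -0.19] [-0.6  1.3 -0. ] -0.2035645299855116
lever_knob [499. 274.] 0.62 [ 528.6 -180.7  124. ] [ 528.7 -180.7  123.9]
```

View pics/w4.png

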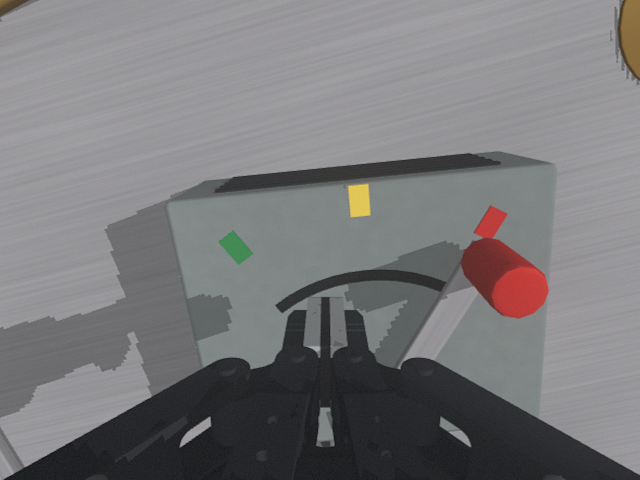

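The fingers slipped past the knob. It is still at (500,275) by the red mark, so the lever hasn't moved. I treated the pinpointed mid-height point as the knob top, so I'll recompute its position.

Run:
```python
from h import *
d=np.load("w4.npy"); p=cv2.imread("pics/w4.png").astype(int)
print("disc",world("wrist",d,(520,290),124),world("wrist",d,(520,290)),"mid z104",world("wrist",d,(499,274),104))
m=(p[:,:,2]>90)&(p[:,:,1]<60)&(p[:,:,0]<60)
v,u=np.nonzero(m); W=np.array([world("wrist",d,(a,b)) for a,b in zip(u,v)])
for lo,hi in [(121,128),(100,121),(86,100)]:
    k=W[(W[:,2]>lo)&(W[:,2]<hi)]
    if len(k): print(lo,len(k),np.percentile(k,2,axis=0),np.percentile(k,98,axis=0))
cm=manip.camera_model("wrist");R=cv2.Rodrigues(np.array(cm["rvec"]))[0];print("cam",-R.T@np.ravel(cm["tvec"]),R[2])
# lever arm at z~84 points, box edges
for uv in [(440,310),(420,340),(455,295)]: print(uv,world("wrist",d,uv))
for uv in [(490,222),(359,200),(235,247),(280,307),(445,287)]: print("roof",uv,world("wrist",d,uv,70))
```

```text
disc [ 537.5 -173.5  124. ] [ 536.9 -173.9  125.1] mid z104 [ 538.8 -173.8  104. ]
121 965 [ 526.6 -185.7  121.3] [ 547.    -168.1    126.372]
100 1317 [ 526.3   -185.9    100.632] [ 540.168 -167.6    120.6  ]
86 547 [ 526.4 -185.9   88.8] [ 540.108 -167.692   99.8  ]
cam [ 452.7691658  -231.6866559   271.19825935] [ 0.29203349 -0.07588621 -0.95339275]
(440, 310) [ 560.2 -199.1   86.2]
(420, 340) [ 575.1 -212.1   85.7]
(455, 295) [ 554.8 -190.    84.5]
roof (490, 222) [ 526.3 -162.9   70. ]
roof (359, 200) [ 498.  -225.6   70. ]
roof (235, 247) [ 506.1 -294.4   70. ]
roof (280, 307) [ 545.6 -281.4   70. ]
roof (445, 287) [ 556.6 -191.3   70. ]
```

The knob is really at (538,-174), so the tool had drifted about 10 mm outward and slid round it. I'll raise, go back, and line up squarely.

Request:
move_arm(
  translation=[
    [0, 0, -30],
    [0, 0, -30],
    [2, 36, 0],
    [3, 36, 0],
    [2, 37, 0],
    [0, 0, 30],
    [0, 0, 30],
    [0, -5, 0],
    [0, -5, 0],
    [0, 0, 0],
  ],
  delta_rot=[
    [0, 0, 0],
    [0, 0, 0],
    [0, 0, 0],
    [0, 0, 0],
    [0, 0, 0],
    [0, 0, 0],
    [0, 0, 0],
    [0, 0, 0],
    [0, 0, 0],
    [0, 0, 0],
  ],
)

```text
t: 8.72
tcp_pos: [546.3, -155.4, 96.2]
tool_rot: [0.001, 0.128, 0.992, -0.0]
contact_force: [-0.5, 0.0, -0.6]
width: -0.2
grasp_force: 0.0
```

Request:
move_arm(
  translation=[
    [3, -10, 0],
    [3, -9, 0],
    [2, -10, 0],
    [1, -10, 0],
    [0, 0, 0],
  ],
  delta_rot=[
    [0, 0, 0],
    [0, 0, 0],
    [0, 0, 0],
    [0, 0, 0],
    [0, 0, 0],
  ],
)

```text
t: 9.35
tcp_pos: [526.8, -190.9, 94.8]
tool_rot: [-0.0, 0.128, 0.992, -0.0]
contact_force: [0.6, -0.8, -0.9]
width: -0.2
grasp_force: 0.0
```

```bash
python3 look.py w5
python3 - <<'E'
from h import *
d=np.load("w5.npy"); p=cv2.imread("pics/w5.png").astype(int)
m=(p[:,:,2]>90)&(p[:,:,1]<60)&(p[:,:,0]<60)
v,u=np.nonzero(m); W=np.array([world("wrist",d,(a,b)) for a,b in zip(u,v)])
k=W[(W[:,2]>86)];print(len(k),np.percentile(k,2,axis=0),np.percentile(k,98,axis=0))
E
```

```text
9.35 [ 526.8 -190.9   94.8] [-0.     0.128  0.992 -0.   ] [-0.35  0.35 -0.13  1.09 -0.   -0.09] [ 0.6 -0.8 -0.9] -0.19402441219169342
lever_knob [363. 309.] 0.77 [ 529.8 -173.9  124. ] [ 528.7 -173.8  126.2]
2608 [ 527.3 -181.9   90.1] [ 547.8 -163.3  126.2]
```

View pics/w5.png

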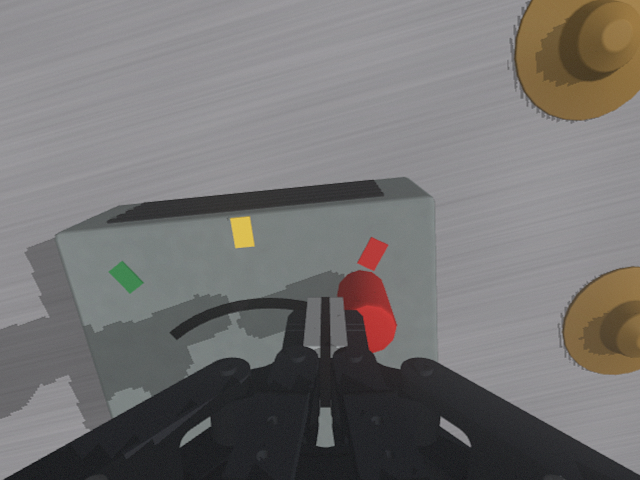

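It slipped again: the fingers are at the -y side, left of the knob at (367,310), and the lever is still closed. I'll lift, go back, and push in small steps, reading the force at each one.

Request:
move_arm(
  translation=[
    [0, 0, -30],
    [0, 0, -30],
    [-4, 28, 0],
    [-4, 28, 0],
    [0, 0, 32],
    [0, 0, 32],
    [0, 0, 0],
  ],
  delta_rot=[
    [0, 0, 0],
    [0, 0, 0],
    [0, 0, 0],
    [0, 0, 0],
    [0, 0, 0],
    [0, 0, 0],
    [0, 0, 0],
  ],
)

```text
t: 10.48
tcp_pos: [547.4, -137.0, 88.9]
tool_rot: [-0.002, 0.127, 0.992, 0.0]
contact_force: [-0.2, -0.2, 0.1]
width: -0.2
grasp_force: 0.0
```

Request:
move_arm(
  translation=[
    [0, -6, 0],
    [0, -6, 0],
  ],
  delta_rot=[
    [0, 0, 0],
    [0, 0, 0],
  ],
)

```text
t: 10.72
tcp_pos: [546.8, -150.2, 92.3]
tool_rot: [0.001, 0.127, 0.992, -0.0]
contact_force: [-0.0, 0.5, -0.8]
width: 0.5
grasp_force: 0.0
```

Request:
move_arm(
  translation=[
    [0, -4, 0],
    [0, -4, 0],
  ],
  delta_rot=[
    [0, 0, 0],
    [0, 0, 0],
  ],
)

```text
t: 10.98
tcp_pos: [544.0, -157.8, 91.3]
tool_rot: [0.0, 0.127, 0.992, -0.0]
contact_force: [0.4, 0.0, -0.0]
width: 0.1
grasp_force: 0.0
```

Request:
move_arm(
  translation=[
    [0, -4, 0],
    [0, -4, 0],
  ],
  delta_rot=[
    [0, 0, 0],
    [0, 0, 0],
  ],
)

```text
t: 11.22
tcp_pos: [541.8, -164.5, 91.4]
tool_rot: [0.0, 0.127, 0.992, 0.001]
contact_force: [-1.8, 3.6, 7.1]
width: 0.1
grasp_force: 3.5
```

```bash
cat > knob.py <<'E'
import sys
from h import *
n=sys.argv[1]; s=manip.read_state(); P,d=manip.read_camera("wrist"); p=P.astype(int)
cv2.imwrite(f"pics/{n}.png",P[:,:,::-1])
m=(p[:,:,0]>90)&(p[:,:,1]<60)&(p[:,:,2]<60)
v,u=np.nonzero(m); W=np.array([world("wrist",d,(a,b)) for a,b in zip(u,v)]); k=W[W[:,2]>86]
print(s["t"],np.round(s["tcp_pos"],1),np.round(s["contact_force"],1),len(k),np.percentile(k,2,axis=0),np.percentile(k,98,axis=0))
for r in manip.pinpoint("wrist","lever_knob"): print(np.round(r["xy"]),round(r["p"],2),world("wrist",d,r["xy"],104))
E
python3 knob.py w6
```

```text
Traceback (most recent call last):
  File "knob.py", line 6, in <module>
    v,u=np.nonzero(m); W=np.array([world("wrist",d,(a,b)) for a,b in zip(u,v)]); k=W[W[:,2]>86]
                                   ~~~~~^^^^^^^^^^^^^^^^^
  File "h.py", line 4, in world
    m=manip.camera_model(cam); K=np.array(m["K"]); R=cv2.Rodrigues(np.array(m["rvec"],float))[0]; t=np.array(m["tvec"],float).ravel()
ValueError: time passes only in moves, steps and waits
```

```bash
cat > knob.py <<'E'
import sys
from h import *
n=sys.argv[1]; s=manip.read_state(); cm=manip.camera_model("wrist"); P,d=manip.read_camera("wrist"); p=P.astype(int)
cv2.imwrite(f"pics/{n}.png",P[:,:,::-1])
K=np.array(cm["K"]);R=cv2.Rodrigues(np.array(cm["rvec"],float))[0];t=np.ravel(cm["tvec"])
m=(p[:,:,0]>90)&(p[:,:,1]<60)&(p[:,:,2]<60)
v,u=np.nonzero(m); r=np.linalg.inv(K)@np.vstack([u,v,np.ones(len(u))])*d[v,u]
W=(R.T@(r-t[:,None])).T; k=W[W[:,2]>86]
print(s["t"],np.round(s["tcp_pos"],1),np.round(s["contact_force"],1),np.round(s["wrist_torque"],2),len(k))
if len(k): print(np.percentile(k,2,axis=0).round(1),np.percentile(k,98,axis=0).round(1))
for q in manip.pinpoint("wrist","lever_knob"): print(np.round(q["xy"]),round(q["p"],2),world("wrist",d,q["xy"],104))
E
python3 knob.py w6
```

```text
11.275 [ 541.8 -165.    91.4] [-2.1  3.6  6.3] [ 0.77  0.46 -0.06] 3135
[ 523.9 -188.    90.7] [ 542.  -167.3  126.3]
[291. 289.] 0.79 [ 535.8 -177.9  104. ]
```

View pics/w6.png

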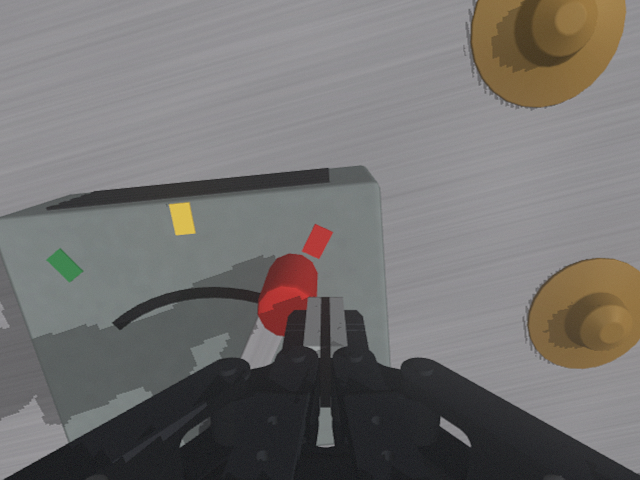

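The knob has begun to move, to about (534,-178), and the finger backs are in contact at (290,300). The upward force suggests the tips are riding on the lever arm. I'll raise a little and push on in small steps.

Request:
move_arm(
  translation=[
    [0, 2, -8],
    [1, -4, 0],
    [1, -4, 0],
  ],
  delta_rot=[
    [0, 0, 0],
    [0, 0, 0],
    [0, 0, 0],
  ],
)

```text
t: 11.75
tcp_pos: [538.3, -170.6, 98.8]
tool_rot: [0.0, 0.127, 0.992, -0.0]
contact_force: [0.2, -0.1, 0.4]
width: 0.1
grasp_force: 0.0
```

```bash
python3 knob.py w7
```

```text
11.75 [ 538.3 -170.6   98.8] [ 0.2 -0.1  0.4] [-0.02 -0.02 -0.05] 1964
[ 526.8 -184.1   89.8] [ 537.5 -163.7  126. ]
[311. 293.] 0.92 [ 539.2 -176.9  104. ]
```

Request:
move_arm(
  translation=[
    [1, -4, 0],
    [1, -4, 0],
  ],
  delta_rot=[
    [0, 0, 0],
    [0, 0, 0],
  ],
)

```text
t: 12.1
tcp_pos: [534.3, -177.8, 98.7]
tool_rot: [-0.0, 0.127, 0.992, -0.0]
contact_force: [-0.3, 0.1, -0.5]
width: 0.1
grasp_force: 0.0
```

```bash
python3 knob.py w8
```

```text
12.1 [ 534.3 -177.8   98.7] [-0.3  0.1 -0.5] [ 0.02 -0.05  0.01] 1644
[ 526.7 -183.8   89.8] [ 538.  -163.7  125.5]
[328. 293.] 0.87 [ 537.3 -176.3  104. ]
```

Run:
```python
from h import *
s=manip.read_state()
p,d=manip.read_camera("wrist")
print(s["tcp_pos"])
for uv in [(325,300),(315,302),(335,302),(315,320),(335,340),(296,318),(356,318),(325,292),(345,300),(355,300)]: print(uv,p[uv[1],uv[0]],d[uv[1],uv[0]],world("wrist",d,uv))
m=manip.camera_model("wrist");R=cv2.Rodrigues(np.array(m["rvec"],float))[0]
for z in (0,-13,-30,-54): 
    q=np.array(m["K"])@(R@(s["tcp_pos"]-[0,0,z])+np.ravel(m["tvec"])); print(z,q[:2]/q[2],q[2])
```

```text
[ 534.24048842 -177.91576193   98.76121802]
(325, 300) [47 41 43] 149.05841 [ 523.7 -174.2  139.7]
(315, 302) [109 109 110] 146.61238 [ 522.4 -177.6  142.1]
(335, 302) [111 112 114] 147.3139 [ 524.5 -170.6  141.5]
(315, 320) [107 109 111] 135.57228 [ 523.2 -177.6  154. ]
(335, 340) [105 104 107] 123.775986 [ 524.9 -171.4  166.4]
(296, 318) [44 42 45] 144.34538 [ 525.  -185.3  145.9]
(356, 318) [48 47 47] 143.2699 [ 529.9 -164.4  146.9]
(325, 292) [129  43  40] 165.41588 [ 527.6 -175.2  123.8]
(345, 300) [188  55  54] 165.76605 [ 532.9 -168.1  124.5]
(355, 300) [164  54  51] 167.60591 [ 534.8 -164.2  122.8]
0 [323.02339693 283.18214641] 191.46270978710396
-13 [322.88985578 294.9965804 ] 179.06894148385527
-30 [322.6845572  313.15941846] 162.86170601037622
-54 [322.31379136 345.96120565] 139.98090298899405
```

View pics/w8.png

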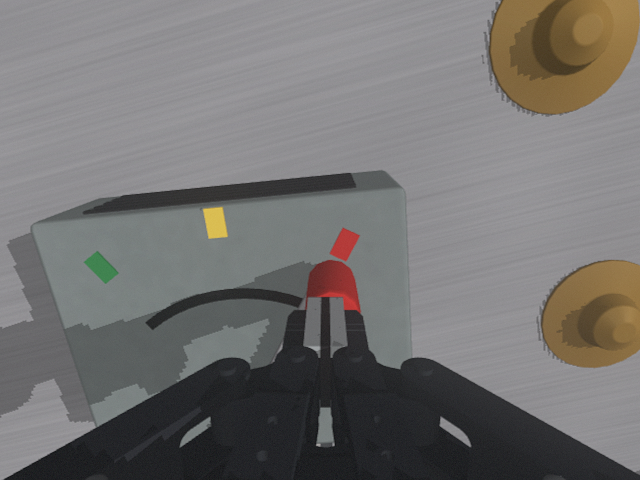

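This picture settles it: the fingertips at (325,300) measure about z = 139 by depth while the reported TCP z is 98.7, and they hover over the knob top at (333,290). The real tips are therefore 35 to 40 mm above the reported TCP, and my passes went over the knob. I'll go back to the +y side and lower about 35 mm further, watching the force.

Request:
move_arm(
  translation=[
    [0, 0, -15],
    [-3, 20, 0],
    [-3, 20, 0],
    [0, 0, 15],
    [0, 0, 0],
  ],
  delta_rot=[
    [0, 0, 0],
    [0, 0, 0],
    [0, 0, 0],
    [0, 0, 0],
    [0, 0, 0],
  ],
)

```text
t: 12.88
tcp_pos: [549.3, -139.4, 97.0]
tool_rot: [-0.002, 0.126, 0.992, 0.0]
contact_force: [-0.3, -0.1, -0.3]
width: -0.3
grasp_force: 0.0
```

Request:
move_arm(
  translation=[
    [0, 0, 12],
    [0, 0, 12],
    [0, 0, 12],
    [0, 0, 0],
  ],
  delta_rot=[
    [0, 0, 0],
    [0, 0, 0],
    [0, 0, 0],
    [0, 0, 0],
  ],
)

```text
t: 13.38
tcp_pos: [549.5, -140.3, 61.5]
tool_rot: [-0.001, 0.127, 0.992, 0.0]
contact_force: [0.1, -0.2, 0.6]
width: -0.1
grasp_force: 0.0
```

```bash
python3 knob.py w9
python3 - <<'E'
from h import *
p,d=manip.read_camera("wrist")
for uv in [(315,302),(335,302)]: print(world("wrist",d,uv))
E
```

```text
13.375 [ 549.5 -140.3   61.5] [ 0.1 -0.2  0.6] [-0.05 -0.02  0.  ] 5282
[ 526.9 -184.    90.1] [ 541.9 -163.4  126.1]
[228. 328.] 0.89 [ 541.5 -175.2  104. ]
[526.  12.] 0.17 [463.2 -55.  104. ]
[ 539.1 -140.5  105.3]
[ 541.1 -133.4  105.1]
```

No roof contact, and the tips are at about z = 100, at mid-knob height. Now pushing.

Request:
move_arm(
  translation=[
    [0, -6, 0],
    [0, -6, 0],
    [3, -10, 0],
    [3, -9, 0],
    [2, -10, 0],
    [1, -10, 0],
    [0, 0, 0],
  ],
  delta_rot=[
    [0, 0, 0],
    [0, 0, 0],
    [0, 0, 0],
    [0, 0, 0],
    [0, 0, 0],
    [0, 0, 0],
    [0, 0, 0],
  ],
)

```text
t: 14.4
tcp_pos: [528.8, -188.5, 63.0]
tool_rot: [0.0, 0.128, 0.992, -0.0]
contact_force: [0.7, 0.2, 0.4]
width: 0.0
grasp_force: 0.0
```

```bash
python3 knob.py w10
```

```text
14.4 [ 528.8 -188.5   63. ] [0.7 0.2 0.4] [ 0.02 -0.01 -0.04] 5879
[ 502.7 -234.4   90.4] [ 520.8 -214.   126.3]
[217. 320.] 0.71 [ 516.  -225.6  104. ]
```

The lever is now in the first detent, with the knob at about (515,-227). I'll push on to the second stop.

Request:
move_arm(
  translation=[
    [0, -9, 0],
    [0, -9, 0],
    [-2, -10, 0],
    [-2, -10, 0],
    [-4, -9, 0],
    [-4, -9, 0],
    [-5, -8, 0],
    [-5, -8, 0],
    [0, 0, 0],
    [0, 0, 0],
  ],
  delta_rot=[
    [0, 0, 0],
    [0, 0, 0],
    [0, 0, 0],
    [0, 0, 0],
    [0, 0, 0],
    [0, 0, 0],
    [0, 0, 0],
    [0, 0, 0],
    [0, 0, 0],
    [0, 0, 0],
  ],
)

```text
t: 15.75
tcp_pos: [531.9, -262.5, 62.7]
tool_rot: [-0.0, 0.127, 0.992, 0.0]
contact_force: [-0.4, -0.5, 0.1]
width: 0.0
grasp_force: 0.0
```

```bash
python3 knob.py w11
```

```text
15.75 [ 531.9 -262.5   62.7] [-0.4 -0.5  0.1] [0.01 0.03 0.02] 5356
[ 509.1 -297.3   90.4] [ 527.1 -276.9  126.2]
[246. 320.] 0.77 [ 521.8 -289.6  104. ]
```

The knob is at about (521,-288), which is a lever angle of about 1.10. I'll press gently against the stop to confirm, then back off and rise.

Request:
move_arm(
  translation=[
    [-1, -3, 0],
    [-1, -3, 0],
    [-1, -2, 0],
    [0, 0, 0],
  ],
  delta_rot=[
    [0, 0, 0],
    [0, 0, 0],
    [0, 0, 0],
    [0, 0, 0],
  ],
)

```text
t: 16.35
tcp_pos: [532.0, -265.8, 62.8]
tool_rot: [-0.001, 0.126, 0.992, 0.005]
contact_force: [-0.9, 25.0, 9.3]
width: 0.2
grasp_force: 11.8
```

Request:
move_arm(
  translation=[
    [0, 10, 0],
    [0, 10, 0],
    [0, 0, -40],
    [0, 0, -50],
    [0, 0, -50],
    [0, 0, -50],
    [0, 0, 0],
  ],
  delta_rot=[
    [0, 0, 0],
    [0, 0, 0],
    [0, 0, 0],
    [0, 0, 0],
    [0, 0, 0],
    [0, 0, 0],
    [0, 0, 0],
  ],
)

```text
t: 17.23
tcp_pos: [539.7, -252.6, 257.1]
tool_rot: [0.003, 0.127, 0.992, -0.001]
contact_force: [0.6, -0.1, -0.1]
width: 0.0
grasp_force: 0.0
```

```bash
python3 knob.py w12
```

```text
17.225 [ 539.7 -252.6  257.1] [ 0.6 -0.1 -0.1] [-0.01  0.02  0.03] 710
[ 509.4 -297.9   92.3] [ 530.2 -277.2  126.5]
[277. 198.] 0.83 [ 518.2 -286.9  104. ]
```

View pics/w12.png

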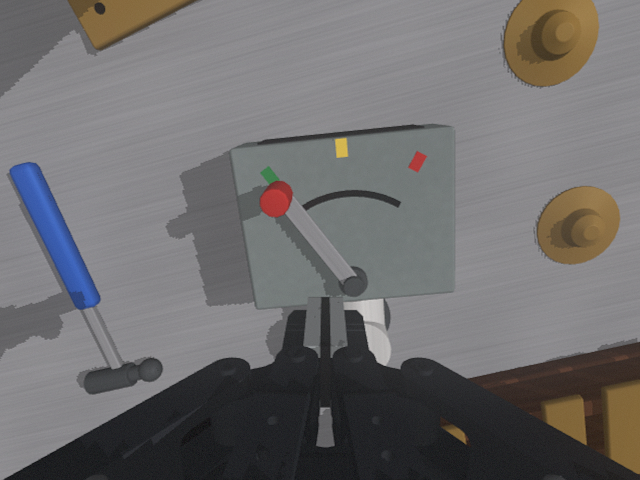

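The lever rests at the green mark: the knob is at (277,198) beside green at (269,174), and the stop held 25 N. Next I'll go over the large start button.

Request:
move_arm(
  translation=[
    [11, 46, 0],
    [11, 46, 0],
    [11, 46, 0],
    [11, 46, 0],
    [12, 46, 0],
    [12, 46, 0],
    [12, 46, 0],
    [12, 46, 0],
    [11, 46, 0],
    [11, 46, 0],
    [0, 0, 0],
  ],
  delta_rot=[
    [0, 0, 0],
    [0, 0, 0],
    [0, 0, 0],
    [0, 0, 0],
    [0, 0, 0],
    [0, 0, 0],
    [0, 0, 0],
    [0, 0, 0],
    [0, 0, 0],
    [0, 0, 0],
    [0, 0, 0],
  ],
)

```text
t: 18.7
tcp_pos: [542.6, 224.8, 250.4]
tool_rot: [-0.001, 0.125, 0.992, -0.001]
contact_force: [-0.1, -0.2, 0.2]
width: 0.0
grasp_force: 0.0
```

```bash
python3 look.py w13
```

```text
18.7 [542.6 224.8 250.4] [-0.001  0.125  0.992 -0.001] [0.39 0.34 0.26 1.5  0.   0.64] [-0.1 -0.2  0.2] 0.04832013659956818
start_button_top [224.  27.] 0.81 [380.7 176.4  52.2] [380.7 176.4  52.2]
start_button_top [323. 210.] 0.66 [549.9 218.4  71.5] [549.9 218.4  71.5]
station [237.  39.] 0.95 [382.2 176.2  -0. ] [392.7 184.2  52.1]
station [325. 197.] 0.91 [552.3 219.2   0. ] [538.3 222.9  71.8]
```

Request:
move_arm(
  translation=[
    [-6, -3, 40],
    [0, 0, 45],
    [0, 0, 45],
    [0, 0, 40],
    [0, 0, 25],
    [0, 0, 0],
  ],
  delta_rot=[
    [0, 0, 0],
    [0, 0, 0],
    [0, 0, 0],
    [0, 0, 0],
    [0, 0, 0],
    [0, 0, 0],
  ],
)

```text
t: 19.7
tcp_pos: [547.3, 216.1, 56.2]
tool_rot: [-0.002, 0.128, 0.992, -0.001]
contact_force: [-1.1, -0.5, 0.2]
width: 0.0
grasp_force: 0.0
```

Request:
move_arm(
  translation=[
    [0, 0, 5],
    [0, 0, 5],
    [0, 0, 4],
    [0, 0, 0],
  ],
  delta_rot=[
    [0, 0, 0],
    [0, 0, 0],
    [0, 0, 0],
    [0, 0, 0],
  ],
)

```text
t: 20.2
tcp_pos: [548.5, 217.7, 43.8]
tool_rot: [-0.0, 0.127, 0.992, -0.0]
contact_force: [-0.5, 0.7, -0.5]
width: -0.1
grasp_force: 0.0
```

Request:
move_arm(
  translation=[
    [0, 0, 3],
    [0, 0, 0],
  ],
  delta_rot=[
    [0, 0, 0],
    [0, 0, 0],
  ],
)

```text
t: 20.45
tcp_pos: [548.5, 217.7, 40.6]
tool_rot: [-0.0, 0.127, 0.992, -0.0]
contact_force: [-0.2, 0.4, 0.1]
width: 0.1
grasp_force: 0.0
```

Request:
move_arm(
  translation=[
    [0, 0, 3],
    [0, 0, 0],
  ],
  delta_rot=[
    [0, 0, 0],
    [0, 0, 0],
  ],
)

```text
t: 20.7
tcp_pos: [548.4, 217.6, 37.5]
tool_rot: [-0.0, 0.127, 0.992, -0.0]
contact_force: [0.4, -0.1, -0.4]
width: 0.0
grasp_force: 0.0
```

Request:
move_arm(
  translation=[
    [0, 0, 3],
    [0, 0, 0],
  ],
  delta_rot=[
    [0, 0, 0],
    [0, 0, 0],
  ],
)

```text
t: 20.95
tcp_pos: [548.7, 217.7, 34.8]
tool_rot: [0.0, 0.127, 0.992, -0.0]
contact_force: [0.3, -0.1, 3.0]
width: -0.3
grasp_force: 1.0
```

Request:
move_arm(
  translation=[
    [0, 0, 3],
    [0, 0, 0],
  ],
  delta_rot=[
    [0, 0, 0],
    [0, 0, 0],
  ],
)

```text
t: 21.2
tcp_pos: [548.7, 217.7, 31.8]
tool_rot: [0.0, 0.127, 0.992, 0.0]
contact_force: [-0.8, 0.7, 3.2]
width: -0.1
grasp_force: 1.7
```

Request:
move_arm(
  translation=[
    [0, 0, 2],
    [0, 0, 0],
  ],
  delta_rot=[
    [0, 0, 0],
    [0, 0, 0],
  ],
)

```text
t: 21.45
tcp_pos: [548.7, 217.8, 29.8]
tool_rot: [0.0, 0.127, 0.992, 0.0]
contact_force: [0.5, -0.2, 3.9]
width: -0.1
grasp_force: 2.1
```

Contact began at about TCP z = 36. Pressing on to the bottom stop.

Request:
move_arm(
  translation=[
    [0, 0, 2],
    [0, 0, 0],
  ],
  delta_rot=[
    [0, 0, 0],
    [0, 0, 0],
  ],
)

```text
t: 21.7
tcp_pos: [548.8, 217.8, 28.5]
tool_rot: [0.0, 0.127, 0.992, 0.0]
contact_force: [-2.7, -0.0, 11.0]
width: -0.1
grasp_force: 5.3
```

Request:
move_arm(
  translation=[
    [0, 0, 1],
    [0, 0, 0],
  ],
  delta_rot=[
    [0, 0, 0],
    [0, 0, 0],
  ],
)

```text
t: 21.95
tcp_pos: [548.9, 217.8, 28.3]
tool_rot: [0.001, 0.127, 0.992, 0.0]
contact_force: [-4.5, -2.0, 17.8]
width: -0.3
grasp_force: 9.3
```

It's at the hard stop (17.8 N, no further travel), so the button is fully down. Releasing and rising.

Request:
move_arm(
  translation=[
    [0, 0, -10],
    [0, 0, -20],
    [0, 0, -50],
    [0, 0, -60],
    [0, 0, -60],
    [0, 0, 0],
    [0, 0, 0],
  ],
  delta_rot=[
    [0, 0, 0],
    [0, 0, 0],
    [0, 0, 0],
    [0, 0, 0],
    [0, 0, 0],
    [0, 0, 0],
    [0, 0, 0],
  ],
)

```text
t: 22.82
tcp_pos: [548.3, 217.6, 226.1]
tool_rot: [-0.0, 0.127, 0.992, -0.0]
contact_force: [-0.5, -0.3, 0.1]
width: -0.1
grasp_force: 0.0
```

```bash
python3 look.py w14
python3 - <<'E'
from h import *
p,d=manip.read_camera("top")
for l,z in [("lever_knob",104),("start_button_top",None)]:
    for r in manip.pinpoint("top",l): print(l,np.round(r["xy"]),round(r["p"],2),world("top",d,r["xy"],z))
d0=np.load("top.npy"); p0=cv2.imread("pics/top0.png")[:,:,::-1]
for n in ["tuner","cymbal_a","bamboo_tube","hammer","caliper","bronze_key"]:
    print(n,[np.round(r["xy"]).tolist() for r in manip.pinpoint("top",n) if r["p"]>.4])
E
```

```text
22.825 [548.3 217.6 226.1] [-0.     0.127  0.992 -0.   ] [ 0.38  0.35  0.21  1.44 -0.    0.63] [-0.5 -0.3  0.1] -0.08637110777500476
start_button_top [330. 206.] 0.88 [546.4 222.4  68. ] [546.4 222.4  68. ]
start_button_top [224.   9.] 0.75 [378.9 180.7  50.3] [378.9 180.7  50.3]
station [238.  24.] 0.89 [380.6 180.8  -0. ] [391.  187.1  44.6]
station [330. 192.] 0.65 [548.2 222.9  -0. ] [535.  225.5  71.2]
station [ 80. 155.] 0.24 [450.9  -5.1  -0. ] [452.1   8.3  22.1]
lever_knob [423. 231.] 0.54 [ 513.3 -299.7  104. ]
tuner []
cymbal_a [[320.0, 193.0], [322.0, 257.0]]
bamboo_tube [[214.0, 335.0], [216.0, 289.0]]
hammer [[499.0, 218.0]]
caliper [[150.0, 206.0]]
bronze_key [[431.0, 299.0]]
```

The button is back up, the lever is still fully open, and the other things the camera found are where they were.

```bash
python3 -c "
from rig import manip
print(manip.hand_in())"
```

```text
the job is handed in; nothing more can be done
None
```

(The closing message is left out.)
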